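# Fit the splined grinding head to the press-to-run spice mill and hold it down

### The job

Lift the grinding head out of its wooden stand, turn it so that the cross of splines under it meshes with the cross-shaped socket of the spice mill, and slide it fully home against the spring so that its flange sits on the hub. The mill only runs while the head is pressed, so finish while still holding the head and pressing it down: do not let go. Leave the bottle, spoon rest, pan and turner where they are.

Things in the scene. Friction and masses are not known exactly. Their poses are not given: they have to be found in the camera images.
- head_grip (a point): Middle of the black grip bar of the loose grinding head (about 150 g, 86 mm tall, upright). Bar 60 mm long (own x), 16 mm thick (own y), 46 mm tall; pinch it across the 16 mm. This point is on the head's axis, 24 mm above the top of the flange under the bar (round steel, 52 mm wide, 8 mm thick), 22 mm below the bar's top, 32 mm above the flange's underside. Axis z up.
- head_tip (a point): Lower end of the head's steel stem, 64 mm below the grip point, same axes. The stem is 32 mm long below the flange, a cross of splines 30 mm across with arms 8 mm thick, along own x (in line with the bar) and own y; its last 6 mm step down to a 25 mm cross with 5 mm arms.
- head: The whole grinding head (grip bar, flange, stem); origin at the lower end of the stem, z up through the bar.
- rack: Wooden stand, a fixed block 96 x 96 x 45 mm with a round through hole 38 mm wide in its middle, in which the head's stem hangs at the start, flange on the stand's top; origin at the centre of its underside, z up.
- mill_hub (a point): Centre of the top face of the mill's square aluminium hub (50 mm, sides along own x and y), 95 mm above the counter: mouth of its cross-shaped socket, 33 mm across, slots 10.8 mm wide along own x and y, open upward. Any of four quarter turns fits. Home: flange on the hub's top, grip point 32 mm above this point.
- mill: Spice mill, fixed: white round housing 124 mm across, 55 mm tall, with the 40 mm tall hub on top; origin at the centre of its underside, same axes as the hub.
- mill_catch (a joint): Travel (m) of the round spring catch inside the socket: 0 when free, its top then 22 mm below the hub's top; grows as the stem presses it down; 0.010 with the head fully home. It pushes back with 3.6 N at first and 9.6 N when home, so the head rises again if it is not pressed.
- bottle_mid (a point): Middle of the upright glass oil bottle, 60 mm across, 190 mm tall, a bystander; point 95 mm above its foot.
- rest_mid (a point): White porcelain spoon rest, a dish 92 mm across and 14 mm tall with a tab to its own -x, a bystander; point at the middle of the dish, 7 mm above the counter.
- pan_mid (a point): Nonstick pan on the hob, 224 mm across, 42 mm deep, handle to its own -x, a bystander; point at its middle, 20 mm above its underside.
- turner_grip (a point): Handle of the stainless fish turner lying flat on the counter, blade to its own +x, about 250 mm long, a bystander.
Mind the look-alikes: they are no part of the job. There is more than one size of the mill; the job needs the largest.

How it is judged (in metres and radians):
On the way, in this order (a step that is already met when the one before it is completed fails the run):
1. the head is held clear of the stand (height (world z) of head_grip above 0.115 m and contact force between the fingers and head above 2 N and horizontal distance between head_grip and mill_hub above 0.05 m), for 0.2 s.
2. the splines have meshed: the stem is at least 12 mm into the socket, upright and in line (horizontal distance between head_grip and mill_hub below 0.004 m and angle between head_grip's own z axis and vertical below 0.09 rad and (angle between the x axis of head_grip and the x axis of mill_hub, either way round below 0.15 rad or angle between the x axis of head_grip and the y axis of mill_hub, either way round below 0.15 rad) and z of head_tip in the frame of mill_hub below -0.012 m), for 0.1 s.
At the end, for the whole second after the job is handed in: The head's stem is in the mill's socket, fully home: stem end at least 29.5 mm below the hub's top (32 mm is flush), catch pressed at least 7.5 mm, axis within 4 mm and 0.09 rad of upright, bar within 0.15 rad of a slot; the fingers still bear on the head (over 2 N) and it is still (horizontal distance between head_grip and mill_hub below 0.004 m and angle between head_grip's own z axis and vertical below 0.09 rad and (angle between the x axis of head_grip and the x axis of mill_hub, either way round below 0.15 rad or angle between the x axis of head_grip and the y axis of mill_hub, either way round below 0.15 rad) and z of head_tip in the frame of mill_hub below -0.0295 m and value of joint mill_catch above 0.0075 m and contact force between the fingers and head above 2 N and linear speed of head below 0.02 m/s); the arm keeps its last pose, push and grip.
It fails at once if the oil bottle is moved more than 30 mm (distance of bottle_mid from where it was at the start of the episode above 0.03 m).
It fails at once if the spoon rest is moved more than 30 mm (distance of rest_mid from where it was at the start of the episode above 0.03 m).
It fails at once if the pan is moved more than 30 mm (distance of pan_mid from where it was at the start of the episode above 0.03 m).
It fails at once if the fish turner is moved more than 30 mm (distance of turner_grip from where it was at the start of the episode above 0.03 m).
It also fails if it takes over 38 s, if anything falls off the work surface, if the arm or the gripper's body presses on something with over 40 N, if the wrist force passes 120 N, or if a joint passes its speed limit or range.

### The arm

A 6-joint arm with a two-finger parallel gripper is mounted at the origin on the work surface. World frame = base frame: x ahead of the robot, y to its left, z up, the work surface at z = 0. Lengths are in m, angles in degrees, forces in N, time in s.
With the tool pointing down it reaches from about 0.375 to 0.9 m from the base axis. Payload 3.1 kg.
Tool frame: the origin (TCP) lies on the centre line of the jaws, within the pads' length; the fingertips stand 25 mm ahead of it and the grasp point (between the pads) lies 6 mm ahead of it; z points along the fingers, y is the line along which they close (so a half turn about z gives the same grasp; the last joint's range is limited). The gripper opens to 87 mm and grips with 3 to 60 N. Pads are 19 mm wide; open, the fingers measure 117 mm over their backs; the gripper's body (75 mm by 190 mm) begins 51 mm behind the grasp point.
Start: joints at [-75.373, 30.224, 82.088, -0, 67.689, -10.227], TCP at [0.263, -0.567, 0.248] pointing down, gripper open.
Joint ranges: [-176.69, 176.69], [-43.24, 126.21], [12.49, 139.97], [-82, 262], [0, 151.66], [-163.58, 163.58]. Speed limits (degrees/s): [159.86, 159.86, 180, 180, 180, 180].

### API

Orientations are given as a 3x3 rotation matrix whose columns are the frame's x, y, z axes.
In Python, from rig import read_state, capture, camera_params, hand_in gives the robot as it stands.
- The arm moves only by the tool apply_moves, never from a script. Its argument "rows" is a list of rows, each an object of numbers: "x", "y", "z": the shift along the tool's x, y, z in mm; "rx", "ry", "rz": the turn, a rotation vector about the tool's x, y, z in units of 6 degrees (1.0 is 6 degrees); "claw": the closure in counts, from 0 (fully open) to 255 (shut). A call has 1 to 10 rows; each row is the pose to reach, as a shift and turn from the pose commanded when the call began, along the tool's axes at that moment; what a row does not reach only later rows make up. A row lasts 1/8 s, in which the tool goes at most 62.5 mm and 10.7 degrees, less where a joint would pass 70% of its speed; a pose out of reach is approached as far as the arm can. A call with a gripper value outside its range is refused whole. The fingers move at their own pace and stop on an object; the grip force is fixed at half the most. Time passes only in rows, so rows that repeat a pose let the fingers close. It gives the time, the measured TCP pose, the force, the opening and the grip force at its end, in the units of the state.
- read_state(): the state, without advancing time (a new reading comes with each control period).
- capture(name): name is "scene" or "top"; returns (picture, depth): 480x640x3 uint8, red, green, blue; 480x640 float32, m along the optical axis (not along the pixel's ray), 0 where there is no reading.
- camera_params(name): a dict with "fx", "fy", "cx", "cy" (pixels), "xyz" and "orientation" of the camera in the world. Camera axes: x right, y up, looking along -z (the intrinsics and any distortion apply to the point x, -y, -z); pixel columns grow to the right and rows downward; lengths in m; the calibration is good to about 2 mm. A picture is of the moment at which its call begins. camera_params takes no time and is no camera call.
- hand_in(): hands the job in; it is judged then, once.
The state is a dict: "time_s": time; "joint_positions": joint angles; "qvel": joint speeds; "tau": joint torques, N m; "position": TCP position; "tcp_rot": TCP orientation; "force": force on the tool from outside, world axes, zero at the start; "moment": the same for the moment, N m; "opening": opening from 0.0 (shut) to 1.0 (fully open); "grasp_force": force on a finger pad.
Only numpy, scipy, OpenCV 4.12 (cv2) and the standard library are available. Lean on these libraries where they do the work, as an engineer would, in place of code of your own. Each camera call takes 0.05 s, during which the arm holds its last target. There are 200 camera calls.

## Working session

There is one attempt and no reset: what is moved stays moved. The work goes in short steps, Python scripts to look and compute and a tool call to move; the robot and the scene stay as the last step left them, time stands still between calls to the robot, and variables do not carry over. Pictures are saved under pics/ and viewed, at most 10 in all, crops included, and the job is handed in when it is done.

Besides the shell and the picture viewer there is one more tool, called as name(argument=value, ...), one argument or row to a line, values as JSON. apply_moves: Moves the arm, as the interface text tells. Its arguments: {"type":"object","properties":{"rows":{"type":"array"}},"required":["rows"]}

```bash
mkdir -p pics; cat > h.py <<'E'
import numpy as np, cv2
from rig import read_state, capture, camera_params, hand_in
def cloud(name):
    im,d=capture(name); c=camera_params(name)
    v,u=np.mgrid[:480,:640]
    p=np.stack([(u-c['cx'])/c['fx']*d,-(v-c['cy'])/c['fy']*d,-d],-1)
    return im,d,p@np.array(c['orientation']).T+np.array(c['xyz'])
E
python3 - <<'E'
from h import *
for n in('scene','top'):
    im,d,P=cloud(n); np.savez(n,im=im,d=d,P=P); cv2.imwrite(f'pics/{n}0.png',im[...,::-1]); print(camera_params(n))
print(read_state())
E
```

```text
{'fx': 549.917413063983, 'fy': 549.917413063983, 'cx': 326.9406290273772, 'cy': 246.79637176854314, 'xyz': array([1.09136995, 1.00423957, 0.81574453]), 'orientation': array([[-0.81448532, -0.33350611,  0.47474976],
       [ 0.58009329, -0.4825972 ,  0.65619488],
       [ 0.0102679 ,  0.80986025,  0.58653299]])}
{'fx': 458.5331060701777, 'fy': 458.5331060701777, 'cx': 316.8147465427217, 'cy': 232.508552266058, 'xyz': array([0.41195468, 0.17081512, 1.03312242]), 'orientation': array([[-0.00337221,  0.99557907, -0.09386664],
       [-0.99989856, -0.00465598, -0.01346081],
       [-0.01383834,  0.09381173,  0.99549378]])}
{'time_s': 0.1, 'joint_positions': array([-7.53729497e+01,  3.02729342e+01,  8.21488232e+01,  1.21962673e-03,
        6.76881860e+01, -1.02275555e+01]), 'qvel': array([-0.01762512, -0.13133375, -0.13493908,  0.02255188,  0.03800149,
        0.01619724]), 'tau': array([ 3.36227931e-04, -4.40985775e+01, -1.77151054e+01,  6.34458172e-02,
        5.33990655e-02, -6.12280292e-05]), 'position': array([ 0.26257307, -0.56650585,  0.24667822]), 'tcp_rot': array([[ 9.07380796e-01,  4.20309261e-01, -4.65510928e-04],
       [ 4.20309365e-01, -9.07378957e-01,  1.86165457e-03],
       [ 3.60075835e-04, -1.88488820e-03, -9.99998159e-01]]), 'force': array([-0.36228145,  0.99561637,  0.30779314]), 'moment': array([-0.0069461 ,  0.03122897,  0.00045507]), 'grasp_force': 0.0, 'opening': 1.0002973339791759}
```

View pics/top0.png

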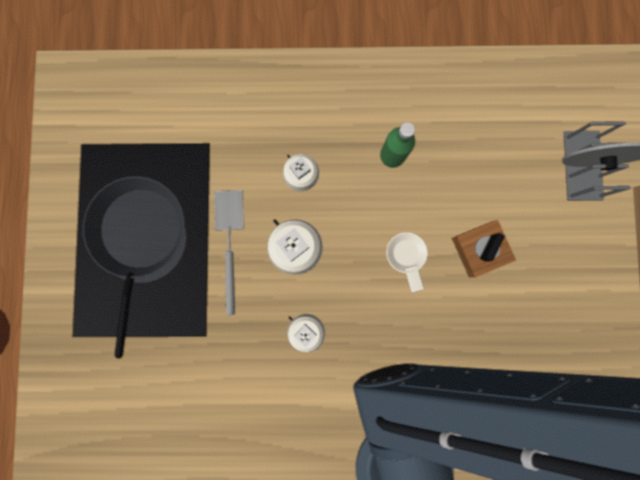

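View pics/scene0.png

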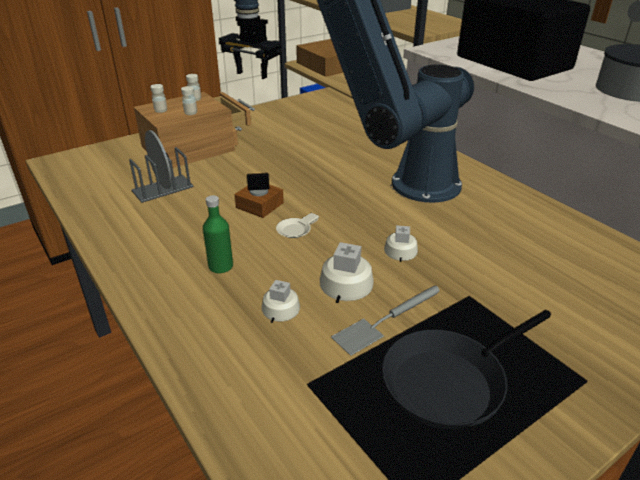

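The top view shows three mills: (300,172), (294,246) and (306,333). The middle one is visibly the largest. The only loose head with a black bar is at (490,247), in the wooden stand. The plate rack at (600,160) holds a black knob, which is a decoy. The bottle is at (398,148), the rest at (407,253) and the turner at (230,255). Next I'll measure and check a close crop.

```bash
cat > meas.py <<'E'
from h import *
def rect(P,m):
    q=P[m][:,:2].astype(np.float32)*1000
    (c,s,a)=cv2.minAreaRect(q); return np.round(c,1),np.round(s,1),round(a,1),len(q),np.round(np.median(P[m],0)*1000,1)
def near(P,x,y,r): return np.hypot(P[...,0]-x,P[...,1]-y)<r
E
python3 - <<'E'
from meas import *
T=np.load('top.npz');S=np.load('scene.npz')
P=T['P']
for u,v in((300,172),(294,246),(306,333),(490,247),(398,148),(407,253),(230,255)): print((u,v),np.round(P[v,u]*1000))
hx,hy=P[246,294,:2]; gx,gy=P[244,493,:2]
for n,D in(('top',T),('scene',S)):
    P=D['P'];z=P[...,2];im=D['im'].astype(int)
    print(n,'hub',rect(P,near(P,hx,hy,.05)&(abs(z-.095)<.008)))
    print(n,'housing',rect(P,near(P,hx,hy,.09)&(abs(z-.055)<.006)))
    print(n,'bar',rect(P,near(P,gx,gy,.06)&(z>.105)), np.percentile(z[near(P,gx,gy,.06)],[50,95,99]))
    print(n,'bartop',rect(P,near(P,gx,gy,.06)&(z>.117)&(im.max(-1)<60)))
    print(n,'rack',rect(P,near(P,gx,gy,.08)&(abs(z-.045)<.005)))
im=T['im'][...,::-1]
a=cv2.resize(im[206:286,254:334],(400,400),interpolation=cv2.INTER_CUBIC);b=cv2.resize(im[208:288,447:527],(400,400),interpolation=cv2.INTER_CUBIC)
cv2.imwrite('pics/crop1.png',np.hstack([a,b]))
E
```

```text
(300, 172) [634. 220.  67.]
(294, 246) [474. 232.  75.]
(306, 333) [290. 208.  39.]
(490, 247) [ 469. -169.   95.]
(398, 148) [667.  19. 130.]
(407, 253) [462. -17.   2.]
(230, 255) [458. 377.  18.]
top hub (array([477.2, 235.2]), array([50.2, 49.9]), 37.3, 464, array([476.9, 234.6,  95.5]))
top housing (array([477.4, 235.7]), array([106.4, 103.9]), 74.4, 1260, array([473.6, 231. ,  54.6]))
top bar (array([0., 0.]), array([0., 0.]), 0.0, 0, array([nan, nan, nan])) [0.04565564 0.09901262 0.10125858]
top bartop (array([0., 0.]), array([0., 0.]), 0.0, 0, array([nan, nan, nan]))
top rack (array([ 470.4, -178.3]), array([96.3, 98.4]), 22.5, 1451, array([ 465.9, -169.3,   45.6]))
scene hub (array([479.6, 234. ]), array([56.3, 50.6]), 37.8, 371, array([482.3, 236.3,  95. ]))
scene housing (array([485.8, 242.2]), array([ 91.3, 108.1]), 57.0, 642, array([499.3, 256.2,  55. ]))
scene bar (array([0., 0.]), array([0., 0.]), 0.0, 0, array([nan, nan, nan])) [0.04421796 0.0961904  0.10084863]
scene bartop (array([0., 0.]), array([0., 0.]), 0.0, 0, array([nan, nan, nan]))
scene rack (array([ 473.1, -180.2]), array([101.3, 103. ]), 21.7, 457, array([ 491.9, -159.3,   45.4]))
  return _methods._mean(a, axis=axis, dtype=dtype,
  ret = um.true_divide(
```

View pics/crop1.png

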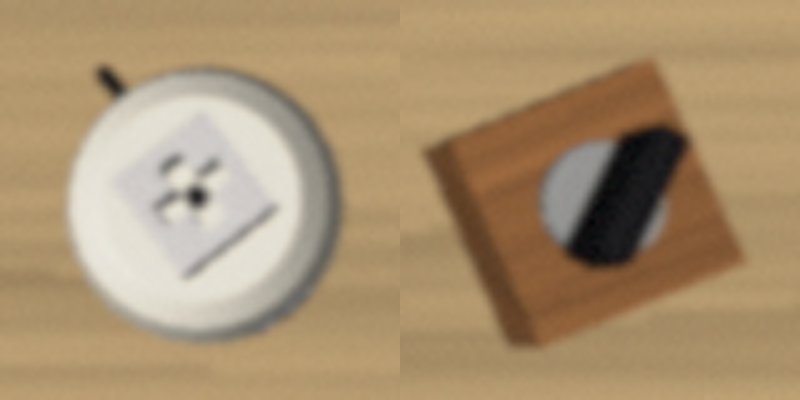

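The crop confirms the choice. The mill at (294,246) has a 50 mm hub at 95 mm height, so it is the largest. The head's black bar over its steel flange is in the rack at (490,247), with the bar top at about 99 mm as expected. I'll measure the bar now.

```bash
python3 - <<'E'
from meas import *
for n in('top','scene'):
    D=np.load(n+'.npz');P=D['P'];z=P[...,2];im=D['im'].astype(int)
    m=near(P,.47,-.178,.06)&(z>.094)&(z<.106)
    print(n,rect(P,m))
    q=P[m][:,:2]; q=q-q.mean(0); w,V=np.linalg.eigh(q.T@q); print('pca',np.degrees(np.arctan2(V[1,1],V[0,1])))
    m=near(P,.47,-.178,.06)&(abs(z-.054)<.004)&(im.max(-1)-im.min(-1)<25)&(im.min(-1)>80); print('flange',rect(P,m))
    if m.sum()>20: print(cv2.minEnclosingCircle(P[m][:,:2].astype(np.float32)*1000))
D=np.load('top.npz');P=D['P'];z=P[...,2]
m=near(P,.477,.235,.022)&(z<.090);print('socket',rect(P,m))
m=near(P,.477,.235,.034)&(z>.085)
for b in np.arange(36.5,39,.5):pass
R=read_state();print(R['position'],R['time_s'])
E
```

```text
top (array([ 470. , -178.2]), array([16.5, 59.9]), 61.0, 242, array([ 469. , -177.4,   99.1]))
pca 152.57651437304537
flange (array([ 472.8, -176.5]), array([49.6, 40.8]), 89.7, 162, array([ 475.8, -165.2,   53.9]))
((467.95831298828125, -176.95584106445312), 25.90349006652832)
scene (array([ 474.4, -178.8]), array([23.8, 57.1]), 66.0, 90, array([ 476.1, -178.6,   99. ]))
pca 149.92250391249877
flange (array([ 480.4, -165.8]), array([24.2, 43.1]), 56.1, 63, array([ 480.7, -165. ,   52.8]))
((477.71954345703125, -169.76336669921875), 21.886281967163086)
socket (array([478.5, 236.9]), array([27.1, 28.2]), 83.4, 138, array([479. , 237.2,  57.2]))
[ 0.26257307 -0.56650585  0.24667822] 0.1
```

apply_moves(
  rows=[
    {"x":35,"y":-26,"z":5,"rz":-1.7,"claw":0},
    {"x":70,"y":-53,"z":9,"rz":-3.4,"claw":0},
    {"x":105,"y":-80,"z":14,"rz":-5.1,"claw":0},
    {"x":140,"y":-106,"z":18,"rz":-6.8,"claw":0},
    {"x":175,"y":-132,"z":22,"rz":-8.5,"claw":0},
    {"x":211,"y":-159,"z":27,"rz":-10.2,"claw":0},
    {"x":246,"y":-186,"z":31,"rz":-11.9,"claw":0},
    {"x":281,"y":-212,"z":36,"rz":-13.6,"claw":0},
    {"x":316,"y":-239,"z":40,"rz":-15.3,"claw":0},
    {"x":351,"y":-265,"z":45,"rz":-17,"claw":0},
  ],
)

```text
validation failed for argument at $.ro...
```

apply_moves(
  rows=[
    {"rz":-1.7,"claw":0},
    {"rz":-3.4,"claw":0},
    {"rz":-4.05,"claw":0},
    {"rz":-4.05,"claw":0},
    {"rz":-4.05,"claw":0},
  ],
)

```text
validation failed for argument at $.ro...
```

```bash
cat >> h.py <<'E'
def go(x,y,z,yaw):
    """shift in tool axes (mm) and rz units to reach TCP x,y,z (mm), tool-y yaw (deg)"""
    s=read_state();R=s['tcp_rot'];p=s['position']*1000
    a=np.degrees(np.arctan2(R[1,1],R[0,1]))
    print('t',round(s['time_s'],2),'p',np.round(p,1),'yaw',round(a,2),'tilt xy',np.round(np.degrees(R[:2,2]),2),'J',np.round(s['joint_positions'],1),'F',np.round(s['force'],1),'op',round(s['opening'],3),'gf',round(s['grasp_force'],1))
    print('shift',np.round(R.T@(np.array([x,y,z])-p),1),'rz',round(-((yaw-a+180)%360-180)/6,2))
E
python3 -c "
from h import *
go(470,-178.2,86,61.5)"
```

```text
t 0.1 p [ 262.6 -566.5  246.7] yaw -65.15 tilt xy [-0.03  0.11] J [-75.4  30.3  82.1   0.   67.7 -10.2] F [-0.4  1.   0.3] op 1.0 gf 0.0
shift [ 351.4 -264.9  161.3] rz -21.11
```

apply_moves(
  rows=[
    {"x":35,"y":-26,"z":5,"rx":0,"ry":0,"rz":-1.7,"claw":0},
    {"x":70,"y":-53,"z":9,"rx":0,"ry":0,"rz":-3.4,"claw":0},
    {"x":105,"y":-80,"z":14,"rx":0,"ry":0,"rz":-5.1,"claw":0},
    {"x":140,"y":-106,"z":18,"rx":0,"ry":0,"rz":-6.8,"claw":0},
    {"x":175,"y":-132,"z":22,"rx":0,"ry":0,"rz":-8.5,"claw":0},
    {"x":211,"y":-159,"z":27,"rx":0,"ry":0,"rz":-10.2,"claw":0},
    {"x":246,"y":-186,"z":31,"rx":0,"ry":0,"rz":-11.9,"claw":0},
    {"x":281,"y":-212,"z":36,"rx":0,"ry":0,"rz":-13.6,"claw":0},
    {"x":316,"y":-239,"z":40,"rx":0,"ry":0,"rz":-15.3,"claw":0},
    {"x":351,"y":-265,"z":45,"rx":0,"ry":0,"rz":-17,"claw":0},
  ],
)

```text
time_s: 1.35
position: [0.4702, -0.1777, 0.2022]
tcp_rot: [[-0.604, 0.797, -0.0], [0.797, 0.604, 0.0], [0.0, -0.0, -1.0]]
force: [0.2, -0.3, 0.1]
opening: 1.003
grasp_force: 0.0
```

apply_moves(
  rows=[
    {"x":0,"y":0,"z":0,"rx":0,"ry":0,"rz":-1.7,"claw":0},
    {"x":0,"y":0,"z":0,"rx":0,"ry":0,"rz":-3.4,"claw":0},
    {"x":0,"y":0,"z":0,"rx":0,"ry":0,"rz":-4.0,"claw":0},
    {"x":0,"y":0,"z":0,"rx":0,"ry":0,"rz":-4.0,"claw":0},
  ],
)

```text
time_s: 1.85
position: [0.4697, -0.1789, 0.2023]
tcp_rot: [[-0.873, 0.488, -0.001], [0.488, 0.873, 0.0], [0.001, 0.0, -1.0]]
force: [-0.5, -0.1, 0.5]
opening: 0.997
grasp_force: 0.0
```

```bash
python3 -c "
from h import *
go(470,-178.2,86,61.3)"
```

```text
t 1.85 p [ 469.7 -178.9  202.3] yaw 60.82 tilt xy [-0.03  0.02] J [-33.6  24.6 102.2   0.   53.2 -94.4] F [-0.5 -0.1  0.5] op 0.997 gf 0.0
shift [-1.000e-01  7.000e-01  1.163e+02] rz -0.08
```

apply_moves(
  rows=[
    {"x":0,"y":0.5,"z":35,"rx":0,"ry":0,"rz":0,"claw":0},
    {"x":0,"y":0.5,"z":70,"rx":0,"ry":0,"rz":0,"claw":0},
    {"x":0,"y":0.5,"z":95,"rx":0,"ry":0,"rz":0,"claw":0},
    {"x":0,"y":0.5,"z":110,"rx":0,"ry":0,"rz":0,"claw":0},
    {"x":0,"y":0.5,"z":116,"rx":0,"ry":0,"rz":0,"claw":0},
    {"x":0,"y":0.5,"z":116,"rx":0,"ry":0,"rz":0,"claw":120},
    {"x":0,"y":0.5,"z":116,"rx":0,"ry":0,"rz":0,"claw":255},
    {"x":0,"y":0.5,"z":116,"rx":0,"ry":0,"rz":0,"claw":255},
    {"x":0,"y":0.5,"z":116,"rx":0,"ry":0,"rz":0,"claw":255},
    {"x":0,"y":0.5,"z":116,"rx":0,"ry":0,"rz":0,"claw":255},
  ],
)

```text
time_s: 3.1
position: [0.4702, -0.1787, 0.0868]
tcp_rot: [[-0.873, 0.487, 0.0], [0.487, 0.873, -0.0], [-0.0, -0.0, -1.0]]
force: [-0.2, -0.5, 0.2]
opening: 0.518
grasp_force: 0.0
```

```bash
python3 -c "
from h import *
go(470,-178.2,206,61.3)"
```

```text
t 3.1 p [ 470.2 -178.7   86.8] yaw 60.85 tilt xy [ 0.02 -0.01] J [-33.6  36.1 107.    0.   36.8 -94.4] F [-0.2 -0.5  0.2] op 0.518 gf 0.0
shift [   0.3    0.3 -119.2] rz -0.07
```

Still closing, so I'll hold here and then lift.

apply_moves(
  rows=[
    {"x":0,"y":0,"z":0,"rx":0,"ry":0,"rz":0,"claw":255},
    {"x":0,"y":0,"z":0,"rx":0,"ry":0,"rz":0,"claw":255},
    {"x":0,"y":0,"z":0,"rx":0,"ry":0,"rz":0,"claw":255},
    {"x":0,"y":0,"z":0,"rx":0,"ry":0,"rz":0,"claw":255},
    {"x":0,"y":0,"z":0,"rx":0,"ry":0,"rz":0,"claw":255},
    {"x":0,"y":0,"z":0,"rx":0,"ry":0,"rz":0,"claw":255},
  ],
)

```text
time_s: 3.85
position: [0.47, -0.1787, 0.0865]
tcp_rot: [[-0.873, 0.487, -0.0], [0.487, 0.873, 0.0], [0.0, -0.0, -1.0]]
force: [-0.6, -0.3, -0.2]
opening: 0.181
grasp_force: 30.0
```

apply_moves(
  rows=[
    {"x":0,"y":0,"z":-10,"rx":0,"ry":0,"rz":0,"claw":255},
    {"x":0,"y":0,"z":-30,"rx":0,"ry":0,"rz":0,"claw":255},
    {"x":0,"y":0,"z":-55,"rx":0,"ry":0,"rz":0,"claw":255},
    {"x":0,"y":0,"z":-85,"rx":0,"ry":0,"rz":0,"claw":255},
    {"x":0,"y":0,"z":-115,"rx":0,"ry":0,"rz":0,"claw":255},
    {"x":0,"y":0,"z":-130,"rx":0,"ry":0,"rz":0,"claw":255},
    {"x":0,"y":0,"z":-130,"rx":0,"ry":0,"rz":0,"claw":255},
    {"x":0,"y":0,"z":-130,"rx":0,"ry":0,"rz":0,"claw":255},
  ],
)

```text
time_s: 4.85
position: [0.4695, -0.1783, 0.2161]
tcp_rot: [[-0.873, 0.487, -0.001], [0.487, 0.873, 0.001], [0.001, 0.0, -1.0]]
force: [0.2, -0.6, -2.0]
opening: 0.181
grasp_force: 30.0
```

```bash
python3 - <<'E'
from meas import *
go(477.2,235,206,37.3)
for n in('scene','top'):
    im,d,P=cloud(n); z=P[...,2]
    cv2.imwrite(f'pics/{n}1.png',im[...,::-1])
    for lo in (.12,.13,.14,.15,.16,.165,.17):
        m=near(P,.470,-.1787,.045)&(z>lo)&(z<lo+.01); print(n,lo,m.sum(), rect(P,m) if m.sum()>15 else '')
E
```

```text
t 4.85 p [ 469.5 -178.3  216.1] yaw 60.86 tilt xy [-0.06  0.04] J [-33.6  23.4 101.4   0.   55.3 -94.4] F [ 0.2 -0.6 -2. ] op 0.181 gf 30.0
shift [194.5 364.7  10.4] rz 3.93
scene 0.12 0 
scene 0.13 0 
scene 0.14 15 
scene 0.15 41 (array([ 476.1, -172.7]), array([19.9, 29.4]), 62.2, 41, array([ 476.9, -173.2,  154.9]))
scene 0.16 27 (array([ 476. , -176.5]), array([23. , 24.4]), 24.5, 27, array([ 479.6, -170.2,  163.4]))
scene 0.165 12 
scene 0.17 34 (array([ 480.5, -168.3]), array([23.7, 47. ]), 50.9, 34, array([ 483. , -162.9,  177.4]))
top 0.12 0 
top 0.13 0 
top 0.14 0 
top 0.15 0 
top 0.16 0 
top 0.165 1 
top 0.17 14
```

View pics/scene1.png

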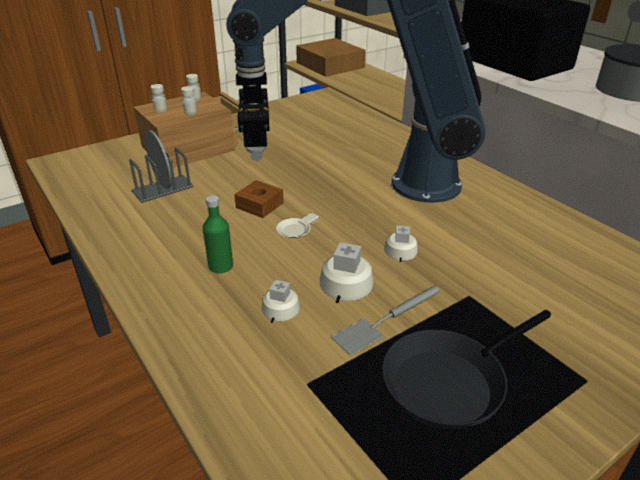

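The scene view shows the head hanging upright in the jaws at (256,155) with the stand's hole empty. Next is the carry to the hub.

apply_moves(
  rows=[
    {"x":10,"y":19,"z":0,"rx":0,"ry":0,"rz":0.3,"claw":255},
    {"x":30,"y":57,"z":0,"rx":0,"ry":0,"rz":0.7,"claw":255},
    {"x":53,"y":100,"z":0,"rx":0,"ry":0,"rz":1.2,"claw":255},
    {"x":78,"y":146,"z":0,"rx":0,"ry":0,"rz":1.7,"claw":255},
    {"x":103,"y":193,"z":0,"rx":0,"ry":0,"rz":2.2,"claw":255},
    {"x":128,"y":240,"z":0,"rx":0,"ry":0,"rz":2.7,"claw":255},
    {"x":153,"y":287,"z":0,"rx":0,"ry":0,"rz":3.2,"claw":255},
    {"x":175,"y":328,"z":0,"rx":0,"ry":0,"rz":3.6,"claw":255},
    {"x":189,"y":354,"z":0,"rx":0,"ry":0,"rz":3.9,"claw":255},
    {"x":194.5,"y":364.7,"z":0,"rx":0,"ry":0,"rz":3.93,"claw":255},
  ],
)

```text
time_s: 6.2
position: [0.4771, 0.236, 0.2156]
tcp_rot: [[-0.608, 0.794, -0.002], [0.794, 0.608, -0.001], [0.001, -0.002, -1.0]]
force: [-0.3, 0.5, -0.9]
opening: 0.179
grasp_force: 30.0
```

apply_moves(
  rows=[
    {"x":0,"y":0,"z":0,"rx":0,"ry":0,"rz":0,"claw":255},
    {"x":0,"y":0,"z":0,"rx":0,"ry":0,"rz":0,"claw":255},
    {"x":0,"y":0,"z":0,"rx":0,"ry":0,"rz":0,"claw":255},
  ],
)

```text
time_s: 6.58
position: [0.4779, 0.2334, 0.2165]
tcp_rot: [[-0.604, 0.797, -0.0], [0.797, 0.604, -0.0], [-0.0, -0.0, -1.0]]
force: [0.1, -0.0, -0.8]
opening: 0.184
grasp_force: 30.0
```

```bash
python3 - <<'E'
from h import *
go(477.2,235,206,37.3)
im,d,P=cloud('scene'); np.savez('s2',im=im,P=P)
c=im[150:310,250:450]; cv2.imwrite('pics/scene2.png',cv2.resize(c[...,::-1],(750,600),interpolation=cv2.INTER_CUBIC))
E
```

```text
t 6.58 p [477.9 233.4 216.5] yaw 37.18 tilt xy [-0.02 -0.02] J [ 14.   25.5  97.3  -0.   57.2 -23.2] F [ 0.1 -0.  -0.8] op 0.184 gf 30.0
shift [ 1.7  0.4 10.5] rz -0.02
```

View pics/scene2.png

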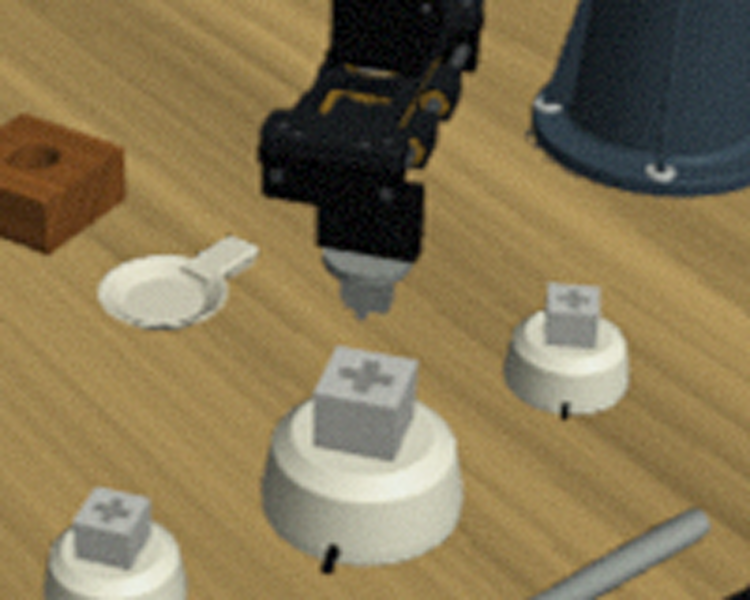

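The crop shows the head above the large mill. The flange is near crop (367,262), the stepped cross tip at (363,312), and the cross socket is open at (368,375). I'll overlay the predicted outlines to check for calibration bias before going in.

```bash
cat > ov.py <<'E'
from h import *
def overlay(im,c,tcp,hub,yaw,box,k,fn):
    K=np.array([[c['fx'],0,c['cx']],[0,c['fy'],c['cy']],[0,0,1]])
    R=np.array(c['orientation'])
    def pr(X):
        q=(np.array(X)/1000-c['xyz'])@R; q=q*[1,-1,-1]; q=q@K.T; return ((q[:,:2]/q[:,2:]+.5-box[:2])*k)
    img=cv2.resize(im[box[1]:box[3],box[0]:box[2],::-1],None,fx=k,fy=k,interpolation=cv2.INTER_CUBIC)
    a=np.radians(yaw);U=np.array([[np.cos(a),np.sin(a)],[-np.sin(a),np.cos(a)]])
    def poly(loc,o,z,col):
        X=np.c_[np.array(loc)@U+o[:2],np.full(len(loc),z)]; cv2.polylines(img,[np.int32(pr(X)*16)],True,col,1,cv2.LINE_AA,4)
    def cross(L,w): L/=2;w/=2; return [(L,w),(w,w),(w,L),(-w,L),(-w,w),(-L,w),(-L,-w),(-w,-w),(-w,-L),(w,-L),(w,-w),(L,-w)]
    t=np.linspace(0,2*np.pi,60);circ=np.c_[np.cos(t),np.sin(t)]
    g=tcp[2]-9
    poly(circ*26,tcp,g-24,(0,255,0));poly(circ*26,tcp,g-32,(0,255,0));poly(cross(25,5),tcp,g-64,(0,0,255));poly(cross(30,8),tcp,g-58,(255,0,255))
    poly([(25,25),(-25,25),(-25,-25),(25,-25)],hub,95,(255,0,0));poly(cross(33,10.8),hub,95,(0,160,255));poly(circ*62,hub,0,(255,0,0))
    cv2.imwrite(fn,img)
E
python3 - <<'E'
from ov import *
D=np.load('s2.npz')
overlay(D['im'],camera_params('scene'),[477.9,233.4,216.5],[477.2,235],37.3,(310,200,390,300),6,'pics/ov2.png')
E
```

```text
(no output)
```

View pics/ov2.png

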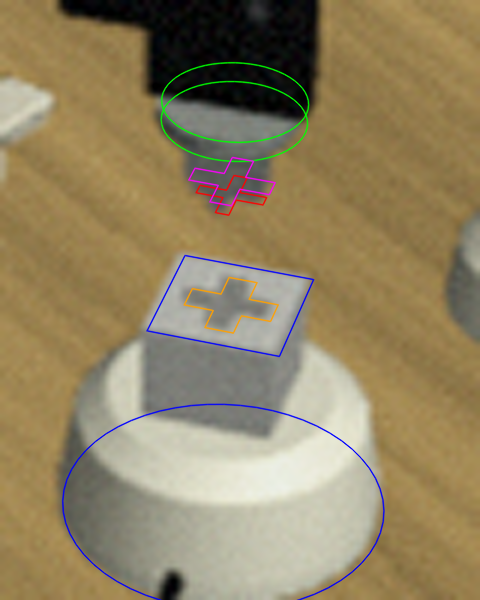

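The overlay matches for both the hub and the head, with the same shift of about 0.5 px, so their relative position holds to about 1 mm. I'll align and descend until the tip is just above the hub.

apply_moves(
  rows=[
    {"x":1.7,"y":0.4,"z":5,"rx":0,"ry":0,"rz":0,"claw":255},
    {"x":1.7,"y":0.4,"z":20,"rx":0,"ry":0,"rz":0,"claw":255},
    {"x":1.7,"y":0.4,"z":35,"rx":0,"ry":0,"rz":0,"claw":255},
    {"x":1.7,"y":0.4,"z":44,"rx":0,"ry":0,"rz":0,"claw":255},
    {"x":1.7,"y":0.4,"z":44,"rx":0,"ry":0,"rz":0,"claw":255},
    {"x":1.7,"y":0.4,"z":44,"rx":0,"ry":0,"rz":0,"claw":255},
  ],
)

```text
time_s: 7.38
position: [0.4774, 0.2363, 0.1726]
tcp_rot: [[-0.606, 0.796, 0.0], [0.796, 0.606, 0.0], [-0.0, 0.0, -1.0]]
force: [0.3, 0.2, -1.5]
opening: 0.183
grasp_force: 30.0
```

```bash
python3 - <<'E'
from ov import *
go(477.2,235,160,37.3)
im,d,P=cloud('scene');p=read_state()['position']*1000
overlay(im,camera_params('scene'),p,[477.2,235],37.3,(310,200,390,300),6,'pics/ov3.png')
E
```

```text
t 7.38 p [477.4 236.3 172.6] yaw 37.28 tilt xy [0.02 0.01] J [ 14.3  29.2  99.6  -0.   51.2 -23. ] F [ 0.3  0.2 -1.5] op 0.183 gf 30.0
shift [-0.9 -0.9 12.6] rz -0.0
```

View pics/ov3.png

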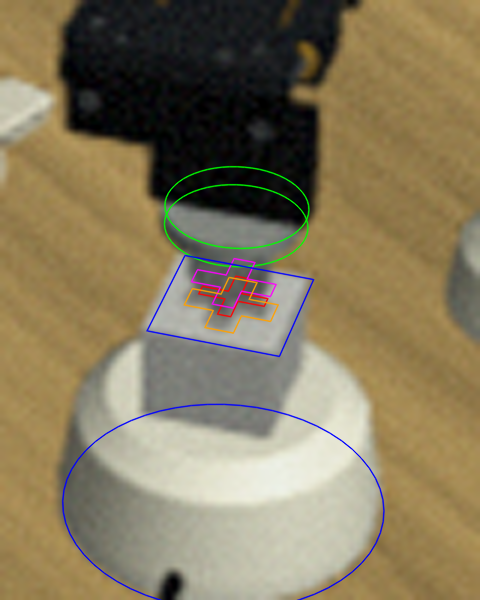

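The tip is centred over the socket at about (228,300). I'll average several state readings to remove the sensor noise.

```bash
python3 - <<'E'
from h import *
L=[]
for i in range(8):
    capture('scene'); L.append(read_state()['position']*1000)
print(np.round(L,1),np.mean(L,0)); go(477.2,235,160,37.3)
E
```

```text
[[477.5 236.3 173. ]
 [477.5 236.3 173. ]
 [477.4 236.3 173. ]
 [477.3 236.3 173. ]
 [477.3 236.3 172.9]
 [477.2 236.2 172.9]
 [477.2 236.2 172.8]
 [477.2 236.2 172.7]] [477.32202019 236.27024638 172.91851687]
t 7.83 p [477.2 236.2 172.7] yaw 37.27 tilt xy [0.02 0.01] J [ 14.3  29.2  99.6   0.   51.2 -23. ] F [-0.1 -0.5 -1.4] op 0.185 gf 30.0
shift [-1.  -0.7 12.7] rz -0.0
```

apply_moves(
  rows=[
    {"x":-1,"y":-0.7,"z":0,"rx":0,"ry":0,"rz":0,"claw":255},
    {"x":-1,"y":-0.7,"z":3,"rx":0,"ry":0,"rz":0,"claw":255},
    {"x":-1,"y":-0.7,"z":6,"rx":0,"ry":0,"rz":0,"claw":255},
    {"x":-1,"y":-0.7,"z":8,"rx":0,"ry":0,"rz":0,"claw":255},
    {"x":-1,"y":-0.7,"z":8,"rx":0,"ry":0,"rz":0,"claw":255},
    {"x":-1,"y":-0.7,"z":8,"rx":0,"ry":0,"rz":0,"claw":255},
  ],
)

```text
time_s: 8.57
position: [0.4772, 0.235, 0.1645]
tcp_rot: [[-0.606, 0.796, 0.0], [0.796, 0.606, -0.0], [-0.0, 0.0, -1.0]]
force: [-0.3, -0.0, -2.0]
opening: 0.183
grasp_force: 30.0
```

```bash
python3 -c "
from h import *
go(477.2,235,140,37.3)"
```

```text
t 8.57 p [477.2 235.  164.5] yaw 37.28 tilt xy [ 0. -0.] J [ 14.2  29.9 100.   -0.   50.1 -23.1] F [-0.3 -0.  -2. ] op 0.183 gf 30.0
shift [ 0.   0.  24.5] rz -0.0
```

Free so far, with the tip about 3.5 mm below the hub top. I'll go on another 6 mm, past the step.

apply_moves(
  rows=[
    {"x":0,"y":0,"z":2,"rx":0,"ry":0,"rz":0,"claw":255},
    {"x":0,"y":0,"z":4,"rx":0,"ry":0,"rz":0,"claw":255},
    {"x":0,"y":0,"z":6,"rx":0,"ry":0,"rz":0,"claw":255},
    {"x":0,"y":0,"z":6,"rx":0,"ry":0,"rz":0,"claw":255},
    {"x":0,"y":0,"z":6,"rx":0,"ry":0,"rz":0,"claw":255},
  ],
)

```text
time_s: 9.2
position: [0.4772, 0.235, 0.1585]
tcp_rot: [[-0.606, 0.796, 0.0], [0.796, 0.606, 0.0], [0.0, 0.0, -1.0]]
force: [0.1, 0.2, -1.9]
opening: 0.179
grasp_force: 30.0
```

apply_moves(
  rows=[
    {"x":0,"y":0,"z":3,"rx":0,"ry":0,"rz":0,"claw":255},
    {"x":0,"y":0,"z":6,"rx":0,"ry":0,"rz":0,"claw":255},
    {"x":0,"y":0,"z":9,"rx":0,"ry":0,"rz":0,"claw":255},
    {"x":0,"y":0,"z":10,"rx":0,"ry":0,"rz":0,"claw":255},
    {"x":0,"y":0,"z":10,"rx":0,"ry":0,"rz":0,"claw":255},
    {"x":0,"y":0,"z":10,"rx":0,"ry":0,"rz":0,"claw":255},
  ],
)

```text
time_s: 9.95
position: [0.4772, 0.235, 0.1486]
tcp_rot: [[-0.606, 0.796, 0.0], [0.796, 0.606, 0.0], [-0.0, 0.0, -1.0]]
force: [-0.8, 0.3, -0.6]
opening: 0.179
grasp_force: 30.0
```

apply_moves(
  rows=[
    {"x":0,"y":0,"z":2,"rx":0,"ry":0,"rz":0,"claw":255},
    {"x":0,"y":0,"z":4,"rx":0,"ry":0,"rz":0,"claw":255},
    {"x":0,"y":0,"z":6,"rx":0,"ry":0,"rz":0,"claw":255},
    {"x":0,"y":0,"z":8,"rx":0,"ry":0,"rz":0,"claw":255},
    {"x":0,"y":0,"z":10,"rx":0,"ry":0,"rz":0,"claw":255},
    {"x":0,"y":0,"z":11,"rx":0,"ry":0,"rz":0,"claw":255},
    {"x":0,"y":0,"z":11,"rx":0,"ry":0,"rz":0,"claw":255},
    {"x":0,"y":0,"z":11,"rx":0,"ry":0,"rz":0,"claw":255},
  ],
)

```text
time_s: 10.95
position: [0.4774, 0.235, 0.1381]
tcp_rot: [[-0.606, 0.796, 0.001], [0.796, 0.606, 0.0], [-0.0, 0.001, -1.0]]
force: [-1.4, -0.2, 6.8]
opening: 0.183
grasp_force: 30.0
```

The spring force reads about 8.5 N, so the head is nearly home. I'll press on until the flange bears on the hub.

apply_moves(
  rows=[
    {"x":0,"y":0,"z":0.7,"rx":0,"ry":0,"rz":0,"claw":255},
    {"x":0,"y":0,"z":1.4,"rx":0,"ry":0,"rz":0,"claw":255},
    {"x":0,"y":0,"z":2.2,"rx":0,"ry":0,"rz":0,"claw":255},
    {"x":0,"y":0,"z":2.2,"rx":0,"ry":0,"rz":0,"claw":255},
    {"x":0,"y":0,"z":2.2,"rx":0,"ry":0,"rz":0,"claw":255},
  ],
)

```text
time_s: 11.58
position: [0.4774, 0.235, 0.1365]
tcp_rot: [[-0.606, 0.796, 0.001], [0.796, 0.606, 0.0], [-0.0, 0.001, -1.0]]
force: [-2.5, -0.8, 9.7]
opening: 0.181
grasp_force: 30.0
```

apply_moves(
  rows=[
    {"x":0,"y":0,"z":0.6,"rx":0,"ry":0,"rz":0,"claw":255},
    {"x":0,"y":0,"z":1.2,"rx":0,"ry":0,"rz":0,"claw":255},
    {"x":0,"y":0,"z":1.2,"rx":0,"ry":0,"rz":0,"claw":255},
    {"x":0,"y":0,"z":1.2,"rx":0,"ry":0,"rz":0,"claw":255},
  ],
)

```text
time_s: 12.08
position: [0.4774, 0.235, 0.1365]
tcp_rot: [[-0.606, 0.796, 0.001], [0.796, 0.606, 0.0], [-0.001, 0.001, -1.0]]
force: [-3.8, -0.9, 18.9]
opening: 0.18
grasp_force: 30.0
```

```bash
python3 - <<'E'
from ov import *
im,d,P=cloud('scene');p=read_state()['position']*1000
go(477.2,235,135,37.3)
overlay(im,camera_params('scene'),p,[477.2,235],37.3,(310,200,390,300),6,'pics/ov4.png')
E
```

```text
t 12.12 p [477.4 235.  136.5] yaw 37.29 tilt xy [0.09 0.01] J [ 14.2  32.5 101.2  -0.   46.2 -23.1] F [-3.3 -0.9 19.3] op 0.179 gf 30.0
shift [ 0.1 -0.2  1.5] rz -0.0
```

View pics/ov4.png

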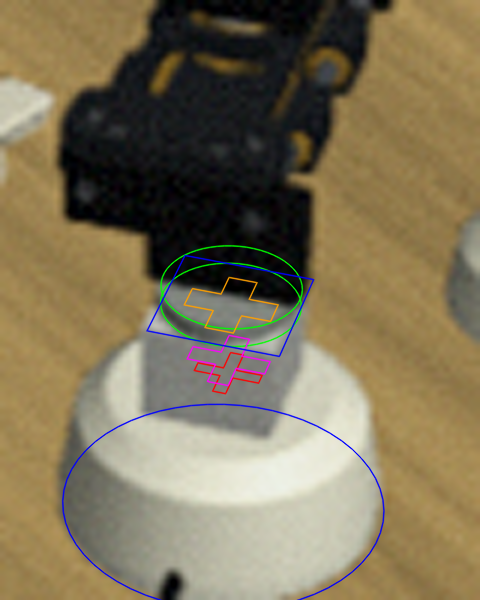

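The flange sits on the hub at about (230,310). The last 1.2 mm of command gave no travel but about 9 N more force, so it's hard against the hub and held at 30 N grip.

```bash
python3 -c "
from rig import hand_in
print(hand_in())"
```

```text
the job is handed in; nothing more can be done
None
```

I handed the job in at about 12 s with the head meshed in the largest mill and its flange hard against the hub, still gripped at 30 N and pressed down with about 19 N; hand_in gave no verdict.

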